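Pack the table caddy

TASK

Pack the wooden caddy for dinner in the garden: set the cream tea light in the brass dish, stand the white salt shaker in the narrow steel cup and the wooden pepper mill in the wide copper cup, and push the red-lidded spice jar right down to the floor of the black holder, letting go only when it is home and the sprung flaps have closed on it. Set everything down upright and let nothing fall; the green-lidded jar and the green tea light do not belong, so leave them where they stand.

Things in the scene. Friction and masses are not known exactly. Their poses are not given: they have to be found in the camera images.
- pepper_mill: Turned wooden pepper mill with a small metal knob, 120 mm tall, foot 58 mm across, head 49 mm across from 87 to 109 mm above the underside (a good grip, centred at 98 mm), about 0.18 kg. Stands upright on the worktop at the start; origin at the centre of its underside, z up.
- salt_shaker: White salt shaker with a pale grey perforated top, 90 mm tall, 44 mm across up to 74 mm, top 34 mm across, about 0.1 kg; grip it about 66 mm above the underside. Stands upright on the worktop at the start; origin at the centre of its underside, z up.
- red_jar: Glass spice jar with a red lid (green emblem on its top), 97 mm tall, body 47 mm across (rounded square), round lid 45 mm across from 76 to 97 mm above the underside, about 0.11 kg; grip it about 82 mm above the underside. Stands upright on the worktop at the start; origin at the centre of its underside, z up.
- cream_light: Tea light with cream-white wax in a thin metal cup, 38 mm across, 15 mm tall, about 0.02 kg; grip it level, with the fingertips 3 or 4 mm above its underside. Stands upright on the worktop at the start; origin at the centre of its underside, z up.
- green_jar: Look-alike that stays: glass spice jar with a green lid (pale emblem on its top), 46 mm across, 106 mm tall. Stands upright on the worktop at the start; origin at the centre of its underside, z up.
- green_light: Look-alike that stays: tea light with green wax, 38 mm across, 15 mm tall. Stands upright on the worktop at the start; origin at the centre of its underside, z up.
- copper_cup: Wide copper cup for the pepper mill, 42 mm high: inside 68 mm across, flaring to 79 mm at the rim; inner floor 5 mm above the origin. Fixed in the wooden caddy; origin under its centre, 8 mm above the worktop, z up, y along the caddy. The caddy: 388 x 112 mm, long side roughly along y, walls 30 mm, ends 64 mm high; its four fittings stand 92 mm apart in a row, in any order.
- steel_cup: Narrow steel cup for the salt shaker, 42 mm high: inside 54 mm across, flaring to 65 mm at the rim; inner floor 5 mm above the origin. Fixed in the wooden caddy; origin under its centre, 8 mm above the worktop, z up, y along the caddy.
- brass_dish: Brass tea-light dish on a foot: flat round seat 65 mm across, 35 mm above the origin; a low wire rail, 8 mm high and 53 mm apart inside, guards its two sides along y, and both sides along x are open (about 38 mm) for the fingers. Fixed in the wooden caddy; origin under its centre, 8 mm above the worktop, z up, y along the caddy.
- jar_holder: Black open holder for the spice jar, 42 mm high, inside 62 mm wide in y. Two sprung steel flaps, hinged at the rim 34 mm either side along x, lean in and down to a 31 mm gap; a jar pushed straight down (about 5 N, best gripped across the caddy, so that it cannot pivot) spreads them and is gripped; its weight alone does not do it. Floor 5 mm above the origin. Origin and axes as for the cups.
Not all that is in view belongs to the job. What is shaped like the pepper_mill but blue is not meant.

How it is judged:
On the way:
1. the red-lidded jar is pushed fully home between the flaps of the black holder while still held (horizontal distance between red_jar and jar_holder below 0.01 m and z of red_jar in the frame of jar_holder between 0.001 and 0.009 m and angle between red_jar's own z axis and vertical below 0.12 rad and contact force between the fingers and red_jar above 0.5 N), for 0.2 s.
At the end, for the whole second after the job is handed in: Mill in the copper cup, shaker in the steel cup, cream tea light in the brass dish, red-lidded jar in the black holder: each on its floor or seat (4 mm), within 10 mm of its centre, upright (0.12 rad), at rest, released. Green-lidded jar and green tea light within 25 mm of where they stood (horizontal distance between pepper_mill and copper_cup below 0.01 m and z of pepper_mill in the frame of copper_cup between 0.001 and 0.009 m and angle between each of pepper_mill, salt_shaker, cream_light, red_jar's own z axis and vertical below 0.12 rad and linear speed of each of pepper_mill, salt_shaker, cream_light, red_jar below 0.02 m/s and contact force between the fingers and pepper_mill below 0.05 N and horizontal distance between salt_shaker and steel_cup below 0.01 m and z of salt_shaker in the frame of steel_cup between 0.001 and 0.009 m and contact force between the fingers and salt_shaker below 0.05 N and horizontal distance between cream_light and brass_dish below 0.01 m and z of cream_light in the frame of brass_dish between 0.031 and 0.039 m and contact force between the fingers and cream_light below 0.05 N and horizontal distance between red_jar and jar_holder below 0.01 m and z of red_jar in the frame of jar_holder between 0.001 and 0.009 m and contact force between the fingers and red_jar below 0.05 N and distance of each of green_jar, green_light from where it was at the start of the episode below 0.025 m); the robot touches nothing.
It fails at once if one of the four things is let fall ((contact force between the fingers and pepper_mill below 0.02 N and linear speed of pepper_mill above 0.75 m/s) or (contact force between the fingers and salt_shaker below 0.02 N and linear speed of salt_shaker above 0.75 m/s) or (contact force between the fingers and cream_light below 0.02 N and linear speed of cream_light above 0.75 m/s) or (contact force between the fingers and red_jar below 0.02 N and linear speed of red_jar above 0.75 m/s)).
It fails at once if the green-lidded jar or the green tea light is moved or knocked over (distance of any of green_jar, green_light from where it was at the start of the episode above 0.025 m or angle between any of green_jar, green_light's own z axis and vertical above 0.4 rad).
It also fails if it takes over 131 s, if anything falls off the work surface, if the arm or the gripper's body presses on something with over 40 N, if the wrist force passes 120 N, or if a joint passes its speed limit or range.

ROBOT

A 6-joint arm with a two-finger parallel gripper is mounted at the origin on the work surface; the furniture and walls round the work are solid. World frame = base frame: x ahead of the robot, y to its left, z up, the work surface at z = 0. Lengths are in m, angles in rad, forces in N, time in s.
With the tool pointing down it reaches from about 0.3 to 0.75 m from the base axis. Payload 8.5 kg.
Tool frame: the origin (TCP) lies on the centre line of the jaws, within the pads' length; the fingertips stand 17 mm ahead of it and the grasp point (between the pads) lies 2 mm behind it; z points along the fingers, y is the line along which they close (so a half turn about z gives the same grasp; the last joint's range is limited). The gripper opens to 88 mm and grips with 3 to 60 N. Pads are 18 mm wide; open, the fingers measure 123 mm over their backs; the gripper's body (75 mm by 187 mm) begins 45 mm behind the grasp point.
Start: joints at [-1.448, 0.381, 1.297, -0, 1.464, -0.215], TCP at [0.182, -0.519, 0.256] pointing down, gripper open.
Joint ranges: [-3.11, 3.11], [-0.89, 2.33], [0.22, 2.48], [-1.42, 4.56], [0.17, 2.85], [-2.88, 2.88]. Speed limits (rad/s): [2.39, 2.39, 3.14, 3.14, 3.14, 3.14].

INTERFACE

Orientations are given as a unit quaternion [x, y, z, w].
In Python, from station import * gives the robot as it stands.
- The arm moves only by the tool drive_tool, never from a script. Its argument "increments" is a list that holds one entry, the list of rows, each a list of 7 numbers: the shift along the tool's x, y, z as a fraction of full scale, then the turn, a rotation vector about the tool's x, y, z as a fraction of full scale, then the opening, from 0 (shut) to 1 (fully open). A call has 1 to 12 rows; each row shifts and turns the commanded pose from where the row before left it, along the tool's axes as they then stand; what a row does not reach is not made up. Full scale, the value 1, is 0.025 m for a shift and 5 degrees for a turn. A row lasts 1/10 s, in which the tool goes at most 50 mm and 8.59 degrees, less where a joint would pass 70% of its speed; a pose out of reach is approached as far as the arm can. A call with a number of a shift or a turn outside -1 to 1 is refused whole. A call with a gripper value outside its range is refused whole. The fingers move at their own pace and stop on an object; "force" is the grip in N (left out, the last holds). Time passes only in rows, so rows that do not move let the fingers close. It gives the time, the measured TCP pose, the force, the opening and the grip force at its end, in the units of the state.
- observe(): the state, without advancing time (a new reading comes with each control period).
- get_image(name): name is "side" or "top"; returns the picture (384x512x3 uint8, red, green, blue); there is no depth.
- calibration(name): a dict with "fx", "fy", "cx", "cy" (pixels), "R" (3x3) and "t" (3): a world point X has camera coordinates R X + t. Camera axes: x right, y down, z forward; pixel columns grow to the right and rows downward; lengths in m; the calibration is good to about 2 mm. A picture is of the moment at which its call begins. calibration takes no time and is no camera call.
- sign_off(): hands the job in; it is judged then, once.
Trained networks look in the newest picture that a camera, given by its name, has taken for a name from the list of things; names that differ only in an ending like _2 or _b are one class to them, and where a whole thing is asked for, a point or a joint stands for the part that bears it (a point fixed in the world has none). Each returns a list of dicts, best first, with "confidence" (0 to 1); they miss things now and then, are a little off and sometimes report something else, mostly with a low value. They report only what shows in the picture. A call takes as long as a camera call. They do not tell look-alikes from the thing itself.
- trace(camera, thing): "pixels" (384x512 bool, what is visible of it) and "box" ([left, top, right, bottom] in pixels, round what is visible of it).
The state is a dict: "time_s": time; "joint_positions": joint angles; "joint_vel": joint speeds; "joint_efforts": joint torques, N m; "tcp_pos": TCP position; "orientation": TCP orientation; "contact_force": force on the tool from outside, world axes, zero at the start; "wrist_torque": the same for the moment, N m; "grip_width": finger opening in m; "finger_force": force on a finger pad.
Only numpy, scipy, OpenCV 4.12 (cv2) and the standard library are available. Lean on these libraries where they do the work, as an engineer would, in place of code of your own. Each camera call takes 0.05 s, during which the arm holds its last target. There are 200 camera calls.

## Working session

There is one attempt and no reset: what is moved stays moved. The work goes in short steps, Python scripts to look and compute and a tool call to move; the robot and the scene stay as the last step left them, time stands still between calls to the robot, and variables do not carry over. Pictures are saved under pics/ and viewed, at most 14 in all, crops included, and the job is handed in when it is done.

Besides the shell and the picture viewer there is one more tool, called as name(argument=value, ...), one argument or row to a line, values as JSON. drive_tool: Moves the arm, as the interface text tells. Its arguments: {"type":"object","properties":{"increments":{"type":"array"},"force":{"type":"number"}},"required":["increments"]}

```bash
mkdir -p pics
python3 - <<'E'
from station import *
import cv2,numpy as np
for c in("top","side"):
    im=get_image(c); cv2.imwrite(f"pics/{c}0.png",cv2.cvtColor(im,cv2.COLOR_RGB2BGR))
    k=calibration(c); print(c,k)
    for n in "pepper_mill salt_shaker red_jar cream_light copper_cup steel_cup brass_dish jar_holder".split():
        print(n,[(np.round(d["box"]).astype(int).tolist(),round(d["confidence"],2)) for d in trace(c,n)])
print(observe())
E
```

```text
top {'fx': 376.8808460486032, 'fy': 376.8808460486032, 'cx': 255.4295149487879, 'cy': 187.13044489795422, 'R': array([[ 0.00337634, -0.99971631, -0.02357748],
       [-0.98224107,  0.00110754, -0.18761999],
       [ 0.18759288,  0.02379224, -0.98195868]]), 't': array([0.00685604, 0.50008428, 0.90062916])}
pepper_mill [([140, 225, 178, 246], 0.96), ([116, 183, 148, 210], 0.91), ([374, 183, 397, 200], 0.5)]
salt_shaker [([374, 182, 394, 201], 0.75)]
red_jar [([172, 191, 201, 218], 0.85)]
cream_light [([279, 208, 294, 223], 0.61)]
copper_cup [([207, 133, 240, 165], 0.67), ([373, 184, 397, 200], 0.46)]
steel_cup [([280, 132, 309, 157], 0.75)]
brass_dish [([242, 137, 271, 166], 0.88)]
jar_holder [([175, 130, 206, 170], 0.77)]
side {'fx': 452.2381831453671, 'fy': 452.2381831453671, 'cx': 261.00851200052057, 'cy': 199.09900820033633, 'R': array([[ 0.83578185, -0.54896513,  0.01029507],
       [-0.2376076 , -0.37852642, -0.89457274],
       [ 0.49498619,  0.74522147, -0.44680379]]), 't': array([-0.41869516,  0.1663041 ,  1.11733964])}
pepper_mill [([198, 149, 210, 182], 0.79), ([320, 243, 34
[... 277 characters left out ...]
e+00,  3.80627500e-01,  1.29740238e+00,  4.24916380e-06,
        1.46361591e+00, -2.15301448e-01]), 'joint_vel': array([-1.22736386e-04,  6.12756430e-04,  2.18024196e-04, -7.31756886e-04,
        1.42918983e-03, -5.36760249e-05]), 'joint_efforts': array([ 2.83099789e-04, -4.37799954e+01, -2.24726290e+01,  7.14098685e-02,
        3.12366046e-02,  1.64541980e-06]), 'tcp_pos': array([ 0.18227735, -0.51889741,  0.25573282]), 'orientation': array([ 9.85769507e-01,  1.68102582e-01,  3.34227092e-06, -2.64400385e-05]), 'contact_force': array([ 0.26624335,  0.30172686, -0.57214609]), 'wrist_torque': array([-0.04145916,  0.01135505, -0.05252544]), 'finger_force': 0.0, 'grip_width': 0.0883309525085774}
```

Run:
```python
import cv2,numpy as np
t=cv2.imread("pics/top0.png");cv2.imwrite("pics/topc.png",cv2.resize(t[110:290,100:430],(792,432),interpolation=cv2.INTER_CUBIC))
s=cv2.imread("pics/side0.png");cv2.imwrite("pics/sidec.png",cv2.resize(s[110:350,140:460],(800,600),interpolation=cv2.INTER_CUBIC))
```

```text
(no output)
```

View pics/topc.png

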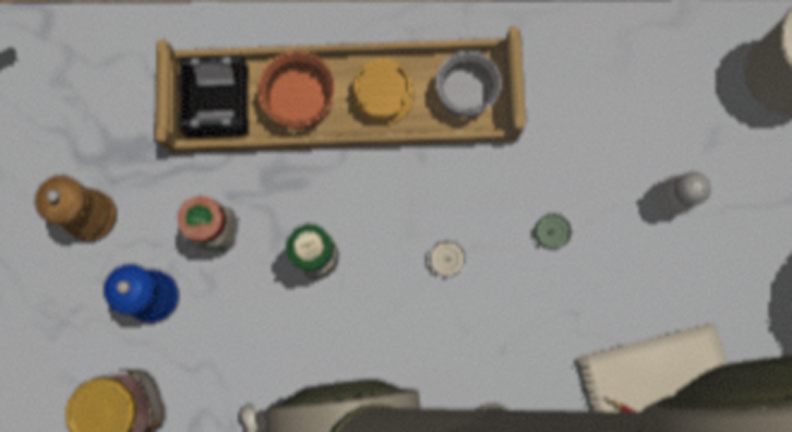

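View pics/sidec.png

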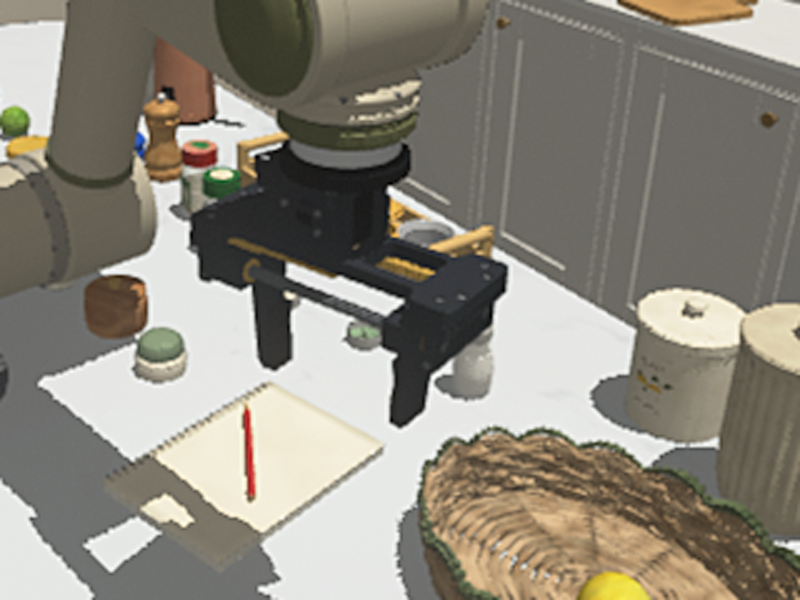

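Top view (full-image px): the wooden mill is at about (125,192), the blue look-alike at (155,232), the red jar at (185,202), the green jar at (229,213), the cream light at (286,217), the green light at (330,206) and the shaker at (387,188). The caddy row, left to right, is holder (189,150), copper (223,148), brass (258,149), steel (295,145). The wooden-coloured mill at (125,192) is the one meant, not the blue one. The red lid with green emblem at (185,202) is the jar, and the cream wax at (286,217) is the tea light. The enlarged crop confirms all three.

```bash
cat > h.py <<'E'
from station import *
import cv2,numpy as np
from scipy.optimize import least_squares
P={"pepper_mill":[(0,.029),(.02,.029),(.087,.0245),(.109,.0245),(.12,.006)],"salt_shaker":[(0,.022),(.074,.022),(.09,.017)],
"red_jar":[(0,.0235),(.07,.0235),(.076,.0225),(.097,.0225)],"cream_light":[(0,.019),(.015,.019)],
"copper_cup":[(.05,.041)],"steel_cup":[(.05,.034)],"brass_dish":[(.043,.0325)],"jar_holder":[(.05,.036)]}
a=np.linspace(0,2*np.pi,48)
def proj(c,X):
    k=calibration(c);q=np.atleast_2d(X)@np.array(k["R"]).T+k["t"]
    return np.c_[k["fx"]*q[:,0]/q[:,2]+k["cx"],k["fy"]*q[:,1]/q[:,2]+k["cy"]]
def back(c,uv,z):
    k=calibration(c);R=np.array(k["R"]);d=R.T@[(uv[0]-k["cx"])/k["fx"],(uv[1]-k["cy"])/k["fy"],1];o=-R.T@k["t"]
    return (o+d*(z-o[2])/d[2])[:2]
def box(c,n,xy,z0=0):
    X=np.concatenate([np.c_[xy[0]+r*np.cos(a),xy[1]+r*np.sin(a),0*a+z+z0] for z,r in P[n]])
    u=proj(c,X);return np.r_[u.min(0),u.max(0)]
def maskbox(d):
    v,u=np.nonzero(d["pixels"]);return np.array([u.min(),v.min(),u.max()+1,v.max()+1.])
def fit(n,obs,x0,z0=0):
    f=lambda p:np.concatenate([box(c,n,p,z0)-b for c,b in obs])
    s=least_squares(f,x0,loss="soft_l1");return s.x,f(s.x)
E
python3 - <<'E'
from h import *
get_image("top")
np.set_printoptions(precision=4,suppress=True)
near=dict(pepper_mill=(132,196),salt_shaker=(384,191),red_jar=(186,204),cream_light=(286,216),copper_cup=(223,149),steel_cup=(294,145),brass_dish=(257,151),jar_holder=(190,150))
for n,p in near.items():
    ds=[d for d in trace("top",n) if np.hypot((d["box"][0]+d["box"][2])/2-p[0],(d["box"][1]+d["box"][3])/2-p[1])<12]
    if not ds: print(n,"none");continue
    b=maskbox(ds[0]);x,r=fit(n,[("top",b)],back("top",p,.04));print(n,x,"res",r,b)
for n,p in dict(green_jar=(229,213),green_light=(330,206)).items():
    for d in trace("top",n)[:3]: print(n,d["box"],d["confidence"])
for nm,uv,z in [("red lid top",(185,201),.097),("mill knob",(122,191),.12),("shaker top",(388,187),.09),("green lid top",(229,211),.106),("green light",(330,206),.015),("cream",(286,217.5),.015),("blue",(151,229),.12)]: print(nm,back("top",uv,z))
# caddy end posts top corners in crop px /2.4
for uv in [(157,42),(522,30),(157,145),(522,138)]: print(back("top",(100+uv[0]/2.4,110+uv[1]/2.4),.06))
E
```

```text
pepper_mill [0.473  0.3155] res [-0.9855 -0.5208  1.2594  0.5628] [115. 184. 149. 211.]
salt_shaker none
red_jar [0.4574 0.1774] res [-0.0565 -0.3854  0.0618  0.4219] [174. 192. 200. 215.]
cream_light none
copper_cup [0.6007 0.0883] res [ 0.051   1.1575 -0.0493 -1.0752] [208. 132. 240. 165.]
steel_cup [ 0.6065 -0.0947] res [ 0.1702  1.2603 -0.1682 -1.1719] [282. 132. 309. 160.]
brass_dish [ 0.603  -0.0026] res [-0.1032  3.1787  0.1044 -2.5643] [247. 133. 272. 163.]
jar_holder [0.5924 0.1768] res [ 0.5368  4.2141 -0.5319 -2.7417] [175. 134. 204. 168.]
green_jar [222.2, 204.7, 241.0, 226.4] 0.81
green_light [324.8, 201.6, 341.1, 215.6] 0.6
red lid top [0.4573 0.1735]
mill knob [0.4774 0.3172]
shaker top [ 0.4919 -0.3093]
green lid top [0.4323 0.0675]
green light [ 0.4568 -0.1834]
cream [ 0.4271 -0.0703]
blue [0.389  0.2441]
[0.6542 0.2394]
[ 0.6656 -0.151 ]
[0.5408 0.2339]
[ 0.5474 -0.1477]
```

drive_tool(
  increments=[
    [[0,0,0,0,0,-1,1],[0,0,0,0,0,-1,1],[0,0,0,0,0,-1,1],[0,0,0,0,0,-1,1],[0,0,0,0,0,-1,1],[0,0,0,0,0,-1,1],[0,0,0,0,0,-1,1],[0,0,0,0,0,-1,1],[0,0,0,0,0,-1,1],[0,0,0,0,0,-1,1],[0,0,0,0,0,-1,1],[0,0,0,0,0,-1,1]],
  ],
  force=20,
)

```text
time_s: 2.65
tcp_pos: [0.1823, -0.5189, 0.2558]
orientation: [0.769, 0.64, -0.0, 0.0]
contact_force: [-0.1, 0.7, 0.0]
grip_width: 0.0882
finger_force: 0.0
```

drive_tool(
  increments=[
    [[0,0,0,0,0,-1,1],[0,0,0,0,0,-1,1],[0,0,0,0,0,-0.47,1],[1,0.35,0,0,0,0,1],[1,0.35,0,0,0,0,1],[1,0.35,0,0,0,0,1],[1,0.35,0,0,0,0,1],[1,0.35,0,0,0,0,1],[1,0.35,0,0,0,0,1],[1,0.35,0,0,0,0,1],[1,0.35,0,0,0,0,1],[1,0.35,0,0,0,0,1]],
  ],
)

```text
time_s: 3.85
tcp_pos: [0.2545, -0.2906, 0.2559]
orientation: [0.697, 0.717, -0.0, 0.0]
contact_force: [-0.4, -0.4, 0.5]
grip_width: 0.088
finger_force: 0.0
```

drive_tool(
  increments=[
    [[1,0.35,0,0,0,0,1],[1,0.35,0,0,0,0,1],[1,0.35,0,0,0,0,1],[1,0.35,0,0,0,0,1],[1,0.35,0,0,0,0,1],[1,0.35,0,0,0,0,1],[1,0.35,0,0,0,0,1],[1,0.35,0,0,0,0,1],[1,0.35,0,0,0,0,1],[1,0.35,0,0,0,0,1],[1,0.35,0,0,0,0,1],[1,0.35,0,0,0,0,1]],
  ],
)

```text
time_s: 5.05
tcp_pos: [0.3505, 0.0124, 0.2559]
orientation: [0.697, 0.718, 0.0, 0.0]
contact_force: [0.2, 0.1, 0.1]
grip_width: 0.0884
finger_force: 0.0
```

drive_tool(
  increments=[
    [[1,0.44,0,0,0,0,1],[1,0.44,0,0,0,0,1],[1,0.44,0,0,0,0,1],[1,0.44,0,0,0,0,1],[1,0.44,0,0,0,0,1],[1,0.44,0,0,0,0,1],[1,0.44,0,0,0,0,1],[1,0.44,0,0,0,0,1],[1,0.44,0,0,0,0,1],[1,0.44,0,0,0,0,1],[1,0.44,0,0,0,0,1],[1,0.44,0,0,0,0,1]],
  ],
)

```text
time_s: 6.25
tcp_pos: [0.4736, 0.3163, 0.2557]
orientation: [0.696, 0.718, 0.0, -0.0]
contact_force: [0.3, -0.4, -0.0]
grip_width: 0.0882
finger_force: 0.0
```

Run:
```python
from h import *
np.set_printoptions(precision=4,suppress=True)
for c in("top","side"):
    im=get_image(c); cv2.imwrite(f"pics/{c}1.png",cv2.cvtColor(im,cv2.COLOR_RGB2BGR))
pos=dict(pepper_mill=(.474,.316),salt_shaker=(.49,-.309),red_jar=(.457,.175),cream_light=(.427,-.07),copper_cup=(.601,.088),steel_cup=(.606,-.095),brass_dish=(.603,-.003),jar_holder=(.598,.18))
for n,x0 in pos.items():
    obs=[]
    for c in("top","side"):
        e=box(c,n,x0); ec=(e[:2]+e[2:])/2
        for d in trace(c,n):
            b=maskbox(d)
            if np.hypot(*((b[:2]+b[2:])/2-ec))<15: obs.append((c,b)); break
    for o in [[q] for q in obs]+([obs] if len(obs)>1 else []):
        x,r=fit(n,o,x0);print(n,[q[0] for q in o],x,r)
s=cv2.imread("pics/side1.png");cv2.imwrite("pics/side1c.png",cv2.resize(s[120:300,160:400],(800,600),interpolation=cv2.INTER_CUBIC))
s=cv2.imread("pics/top1.png");cv2.imwrite("pics/top1c.png",cv2.resize(s[120:240,230:410],(800,533),interpolation=cv2.INTER_CUBIC))
```

```text
pepper_mill ['top'] [0.4743 0.3156] [-0.9807 -0.069   1.2545  0.061 ]
pepper_mill ['side'] [0.4749 0.3175] [-0.4758 -0.777   0.4983  0.5473]
pepper_mill ['top', 'side'] [0.4743 0.3159] [-1.1049 -0.0663  1.1434  0.0633 -0.4393 -0.6109  0.5492  0.745 ]
salt_shaker ['top'] [ 0.4901 -0.314 ] [-1.7075 -1.916   1.2537  2.4665]
salt_shaker ['side'] [ 0.4938 -0.3173] [-1.2723 -3.6206  1.1703  1.2722]
salt_shaker ['top', 'side'] [ 0.4935 -0.3158] [-1.0576 -3.2787  1.9509  1.1797 -1.7636 -3.8365  0.644   1.025 ]
red_jar ['top'] [0.4562 0.1773] [-0.0591  0.1103  0.0654 -0.1205]
red_jar ['side'] [0.4592 0.1781] [ 0.3669 -0.1899 -0.3806  0.186 ]
red_jar ['top', 'side'] [0.457  0.1772] [ 0.0245 -0.2211  0.1371 -0.4263 -0.1253  0.0438 -0.8386  0.4606]
cream_light ['top'] [ 0.4252 -0.0718] [-0.0488 -0.1568  0.0478  0.1564]
cream_light ['side'] [ 0.4292 -0.0732] [ 0.2325 -0.2291 -0.2326  0.2262]
cream_light ['top', 'side'] [ 0.4268 -0.0725] [ 0.2211 -0.7821  0.3176 -0.4686 -0.6096 -0.1038 -1.0669  0.3606]
copper_cup ['top'] [0.6007 0.0896] [ 0.5537  1.1699 -0.5485 -1.0635]
copper_cup ['side'] [0.5719
[... 212 characters left out ...]
  0.3309 -0.2156]
steel_cup ['side'] [ 0.5853 -0.1299] [ 0.0186  6.7629 -0.0191 -2.0437]
steel_cup ['top', 'side'] [ 0.608  -0.0974] [ 0.2317 -0.2689  0.8896 -0.7134 -0.6182  0.7019 -1.3006 -8.6963]
brass_dish ['top'] [ 0.6007 -0.0013] [ 1.4015  2.0139 -1.3814 -1.7087]
brass_dish ['side'] [ 0.581  -0.0435] [-0.3787  7.4041  0.3776 -2.8018]
brass_dish ['top', 'side'] [ 0.606  -0.0047] [ 2.7051  0.057  -0.0994 -3.7131 -1.0963  0.9223 -0.9874 -9.8557]
jar_holder ['top'] [0.5903 0.1768] [ 0.5311  4.9909 -0.5262 -2.943 ]
jar_holder ['side'] [0.5647 0.1221] [ 3.8261  8.4855 -3.9843 -1.385 ]
jar_holder ['top', 'side'] [0.5906 0.1765] [ 0.6265  4.8768 -0.4322 -3.0601  1.9125  1.4598 -6.6756 -9.0424]
```

View pics/side1c.png

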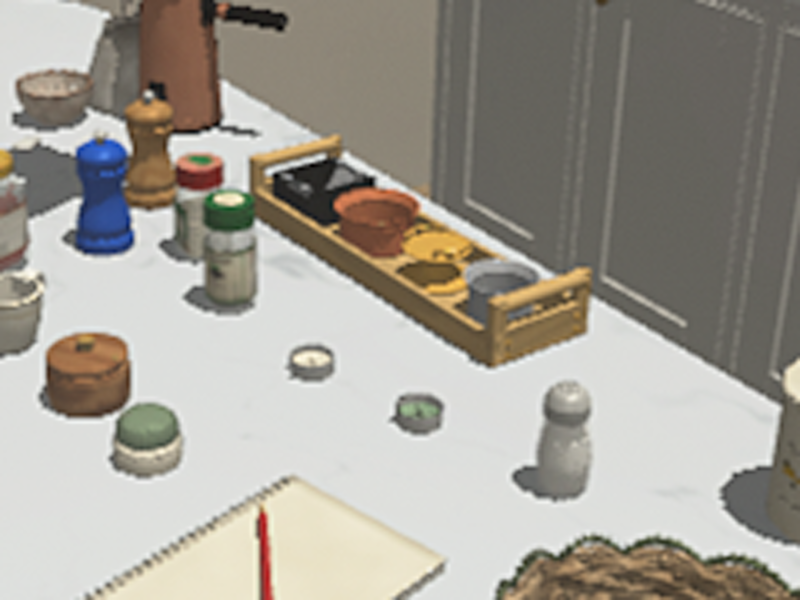

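View pics/top1c.png

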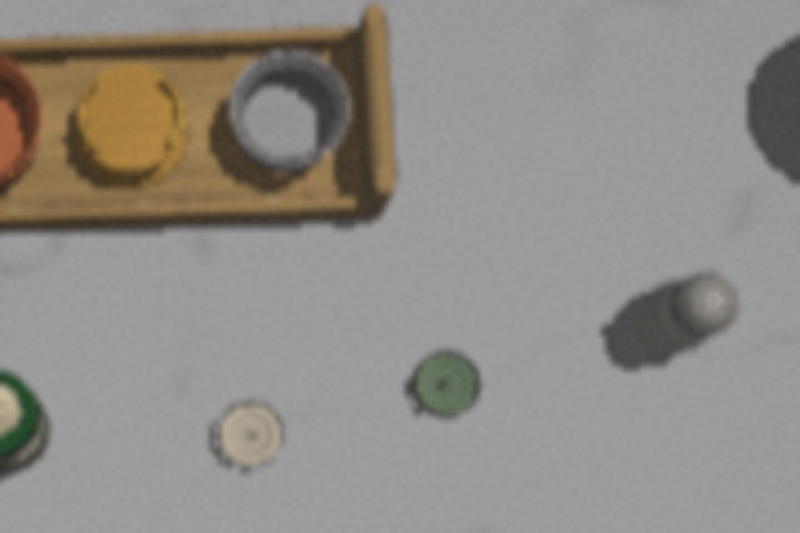

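The side view crop shows the wooden mill standing at (150,150), separate from the blue one at (104,195). Cream light is at (312,362), shaker at (565,440). In the caddy from the left: black holder, copper, brass, steel. The mill's position is good to about 2 mm, so I'll pick it first.

drive_tool(
  increments=[
    [[0,0,1,0,0,0,1],[0,0,1,0,0,0,1],[0,0,1,0,0,0,1],[0,0,1,0,0,0,1],[0,0,1,0,0,0,1],[0,0,0.8,0,0,0,1],[0,0,0.58,0,0,0,1],[0,0,0,0,0,0,1],[0,0,0,0,0,0,0],[0,0,0,0,0,0,0],[0,0,0,0,0,0,0],[0,0,0,0,0,0,0]],
  ],
  force=25,
)

```text
time_s: 8.35
tcp_pos: [0.4735, 0.3152, 0.0969]
orientation: [0.696, 0.718, 0.001, 0.0]
contact_force: [0.6, 0.5, 0.1]
grip_width: 0.0585
finger_force: 0.0
```

drive_tool(
  increments=[
    [[0,0,0,0,0,0,0],[0,0,0,0,0,0,0],[0,0,0,0,0,0,0],[0,0,0,0,0,0,0]],
  ],
)

```text
time_s: 8.75
tcp_pos: [0.4736, 0.3152, 0.0965]
orientation: [0.697, 0.718, 0.0, 0.0]
contact_force: [2.3, 1.0, 2.0]
grip_width: 0.0476
finger_force: 23.5
```

drive_tool(
  increments=[
    [[0,0,-0.5,0,0,0,0],[0,0,-1,0,0,0,0],[0,0,-1,0,0,0,0],[0,0,-1,0,0,0,0],[0,0,-1,0,0,0,0],[0,0,-0.5,0,0,0,0]],
  ],
)

```text
time_s: 9.35
tcp_pos: [0.4734, 0.3153, 0.224]
orientation: [0.696, 0.718, 0.001, 0.0]
contact_force: [0.1, -0.1, -1.4]
grip_width: 0.0473
finger_force: 23.6
```

drive_tool(
  increments=[
    [[-0.42,0.22,0,0,0,0,0],[-0.84,0.44,0,0,0,0,0],[-0.84,0.44,0,0,0,0,0],[-0.84,0.44,0,0,0,0,0],[-0.84,0.44,0,0,0,0,0],[-0.84,0.44,0,0,0,0,0],[-0.84,0.44,0,0,0,0,0],[-0.84,0.44,0,0,0,0,0],[-0.84,0.44,0,0,0,0,0],[-0.84,0.44,0,0,0,0,0],[-0.84,0.44,0,0,0,0,0],[-0.42,0.22,0,0,0,0,0]],
  ],
)

```text
time_s: 10.55
tcp_pos: [0.6015, 0.0855, 0.2202]
orientation: [0.697, 0.717, -0.001, -0.001]
contact_force: [1.0, 0.5, -1.6]
grip_width: 0.0476
finger_force: 23.6
```

drive_tool(
  increments=[
    [[0,0,0.5,0,0,0,0],[0,0,0.7,0,0,0,0],[0,0,0.7,0,0,0,0],[0,0,0.5,0,0,0,0],[0,0,0,0,0,0,0],[0,0,0,0,0,0,0]],
  ],
)

```text
time_s: 11.15
tcp_pos: [0.6011, 0.0882, 0.1614]
orientation: [0.696, 0.718, 0.0, -0.0]
contact_force: [0.1, -0.0, -1.6]
grip_width: 0.0476
finger_force: 23.7
```

Run:
```python
from h import *
ims=[]
for c,(x,y) in(("top",(223,150)),("side",(273,183))):
    im=get_image(c)[y-45:y+45,x-60:x+60]; ims.append(cv2.resize(cv2.cvtColor(im,cv2.COLOR_RGB2BGR),(400,300),interpolation=cv2.INTER_CUBIC))
cv2.imwrite("pics/mill.png",np.hstack(ims))
```

```text
(no output)
```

View pics/mill.png

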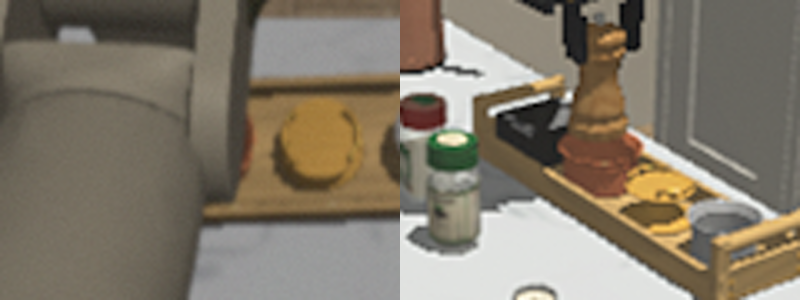

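The side crop (right half) shows the mill at (603,90) hanging upright with its foot centred over the copper cup at (600,160). Lowering.

drive_tool(
  increments=[
    [[0,0,0.4,0,0,0,0],[0,0,0.4,0,0,0,0],[0,0,0.4,0,0,0,0],[0,0,0.4,0,0,0,0],[0,0,0.15,0,0,0,0],[0,0,0.15,0,0,0,0],[0,0,0.1,0,0,0,0],[0,0,0.05,0,0,0,0],[0,0,0,0,0,0,0],[0,0,0,0,0,0,0]],
  ],
)

```text
time_s: 12.25
tcp_pos: [0.6012, 0.0878, 0.1103]
orientation: [0.697, 0.718, 0.0, 0.0]
contact_force: [-0.3, 0.5, -1.9]
grip_width: 0.0475
finger_force: 23.7
```

drive_tool(
  increments=[
    [[0,0,0.04,0,0,0,0],[0,0,0.04,0,0,0,0],[0,0,0,0,0,0,0]],
  ],
)

```text
time_s: 12.55
tcp_pos: [0.6018, 0.0878, 0.1093]
orientation: [0.697, 0.718, 0.001, 0.001]
contact_force: [-0.3, -1.1, 7.6]
grip_width: 0.0471
finger_force: 23.9
```

drive_tool(
  increments=[
    [[0,0,0,0,0,0,1],[0,0,0,0,0,0,1],[0,0,0,0,0,0,1],[0,0,0,0,0,0,1],[0,0,0,0,0,0,1],[0,0,-0.3,0,0,0,1],[0,0,-1,0,0,0,1],[0,0,-1,0,0,0,1],[0,0,-1,0,0,0,1],[0,0,-0.7,0,0,0,1]],
  ],
)

```text
time_s: 13.55
tcp_pos: [0.6014, 0.0878, 0.2104]
orientation: [0.696, 0.718, 0.001, 0.001]
contact_force: [0.7, 0.3, -1.4]
grip_width: 0.0881
finger_force: 0.0
```

drive_tool(
  increments=[
    [[0.54,-0.81,0,0,0,0,1],[0.54,-0.81,0,0,0,0,1],[0.54,-0.81,0,0,0,0,1],[0.54,-0.81,0,0,0,0,1],[0.54,-0.81,0,0,0,0,1],[0.54,-0.81,0,0,0,0,1],[0.54,-0.81,0,0,0,0,1],[0,0,0.5,0,0,0,1],[0,0,0.5,0,0,0,1]],
  ],
)

```text
time_s: 14.45
tcp_pos: [0.4564, 0.1785, 0.1837]
orientation: [0.696, 0.718, 0.001, 0.001]
contact_force: [-0.9, -0.5, 0.1]
grip_width: 0.0881
finger_force: 0.0
```

Run:
```python
from h import *
ims=[]
for c,(x,y) in(("side",(273,183)),("side",(220,180))):
    im=get_image(c)[y-45:y+45,x-60:x+60]; ims.append(cv2.resize(cv2.cvtColor(im,cv2.COLOR_RGB2BGR),(400,300),interpolation=cv2.INTER_CUBIC))
cv2.imwrite("pics/jar.png",np.hstack(ims))
```

```text
(no output)
```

View pics/jar.png

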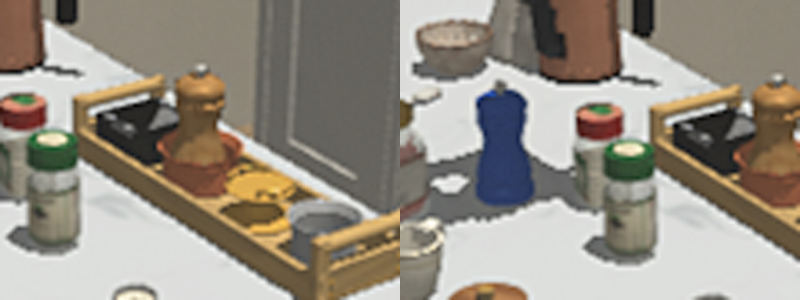

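The mill stands upright in the copper cup (200,130). The fingers at (548,30) and (643,18) straddle the red lid at (600,115). Descending on the jar.

drive_tool(
  increments=[
    [[0,0,0.8,0,0,0,1],[0,0,0.8,0,0,0,1],[0,0,0.8,0,0,0,1],[0,0,0.8,0,0,0,1],[0,0,0.6,0,0,0,1],[0,0,0.2,0,0,0,1],[0,0,0,0,0,0,0],[0,0,0,0,0,0,0],[0,0,0,0,0,0,0],[0,0,0,0,0,0,0],[0,0,0,0,0,0,0],[0,0,0,0,0,0,0]],
  ],
  force=40,
)

```text
time_s: 15.75
tcp_pos: [0.4568, 0.1781, 0.0833]
orientation: [0.697, 0.718, 0.0, 0.0]
contact_force: [0.9, -0.2, 1.3]
grip_width: 0.0454
finger_force: 39.0
```

drive_tool(
  increments=[
    [[0,0,0,0,0,0,0],[0,0,0,0,0,0,0],[0,0,0,0,0,0,0],[0,0,0,0,0,0,0]],
  ],
)

```text
time_s: 16.15
tcp_pos: [0.4569, 0.1781, 0.0832]
orientation: [0.697, 0.718, 0.0, 0.0]
contact_force: [-0.9, 0.1, 4.9]
grip_width: 0.0448
finger_force: 38.9
```

drive_tool(
  increments=[
    [[0,0,-0.5,0,0,0,0],[0,0,-1,0,0,0,0],[0,0,-1,0,0,0,0],[0,0,-1,0,0,0,0],[0,0.3,-0.5,0,0,0,0],[-0.07,0.8,0,0,0,0,0],[0,0.9,0,0,0,0,0],[0,0.9,0,0,0,0,0],[0,0.9,0,0,0,0,0],[0,0.9,0,0,0,0,0],[0,0.7,0,0,0,0,0],[0,0.27,0,0,0,0,0]],
  ],
)

```text
time_s: 17.35
tcp_pos: [0.5992, 0.1804, 0.1819]
orientation: [0.697, 0.717, -0.001, -0.0]
contact_force: [-1.3, -0.5, -0.8]
grip_width: 0.0451
finger_force: 39.0
```

drive_tool(
  increments=[
    [[0,0,0.4,0,0,0,0],[0,0,0.5,0,0,0,0],[0,0,0.3,0,0,0,0],[0,0,0,0,0,0,0],[0,0,0,0,0,0,0]],
  ],
)

```text
time_s: 17.85
tcp_pos: [0.5981, 0.1806, 0.153]
orientation: [0.696, 0.718, -0.0, -0.0]
contact_force: [0.5, 0.5, -0.9]
grip_width: 0.0452
finger_force: 39.0
```

Run:
```python
from h import *
ims=[]
for c,(x,y) in(("side",(255,168)),("top",(200,150))):
    im=get_image(c)[y-30:y+30,x-40:x+40]; ims.append(cv2.resize(cv2.cvtColor(im,cv2.COLOR_RGB2BGR),(400,300),interpolation=cv2.INTER_CUBIC))
cv2.imwrite("pics/jar2.png",np.hstack(ims)); print(observe()["tcp_pos"])
```

```text
[0.59847292 0.18058619 0.15351584]
```

View pics/jar2.png

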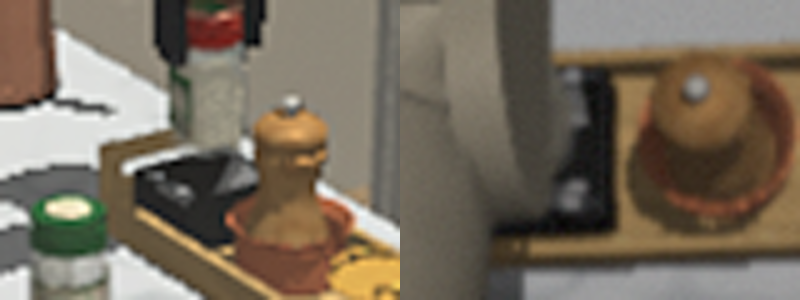

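Run:
```python
from h import *
f=lambda X:((proj("side",X)[0]-[215,138])*5).round(0)
for X in [(.5985,.1805,.05),(.5985,.1805,.04),(.5985,.1805,.07),(.5645,.1795,.05),(.6325,.1815,.05)]: print(X,f(X))
for r in (50+35,190): print(back("top",(160+172/5,120+r/5),.043))
# dark holder extent in first top image
t=cv2.imread("pics/top1.png").max(2); print(t[128:172,180:212:2])
```

```text
(0.5985, 0.1805, 0.05) [205. 174.]
(0.5985, 0.1805, 0.04) [205. 187.]
(0.5985, 0.1805, 0.07) [205. 146.]
(0.5645, 0.1795, 0.05) [163. 185.]
(0.6325, 0.1815, 0.05) [246. 163.]
[0.63398827 0.16693652]
[0.57748074 0.16502125]
[[153 154 154 156 152 155 153 153 153 154 155 154 154 152 145 152]
 [151 145 148 146 142 147 148 151 150 150 152 150 153 151 144 149]
 [146 144 146 144 140 144 143 146 145 144 146 149 147 146 144 145]
 [148 144 145 142 142 140 140 137 135 138 133 136 133 130 124 123]
 [125 125 121 120 118 117 114 111 109 108  95 104  98  91  86  83]
 [ 85  81  70  70  70  70  73  91  66  63  52  66  65  62  61  58]
 [ 86  74  39  39  50  43  71 112  62  44  32  57  70  72  72  74]
 [106  97  48  45  60  56  79 114  62  46  34  69 113 113 114 112]
 [ 92  85  63  61  68  65  72  88  48  21  31  78 144 148 144 145]
 [ 59  71  82  82  80  81  71  75  39  20  30  58 144 153 150 154]
 [ 39  73  84  85  84  84  79  79  49  24  31  41 144 152 149 148]
 [ 39  80  85  85  85  84  79  87  59  19  27  35 143 153 149 141]
 [ 27  81  85  82  82  82  83  81  72  14  31  31 138 149 153 129]
 [ 22 
[... 1371 characters left out ...]
  37  35  30 132 134  97  66]
 [ 78  63  26  25  24  26  35  50  35  26  29  30 129 142 130  71]
 [ 38  33  12  18  15  18  21  24  31  29  18  31 135 143 145  89]
 [ 19  14  10  18  14  17  12  20  21  19  21  25 133 144 145 114]
 [ 14  12  20  19  18  18  12  19  24  19  21  37 132 141 141 137]
 [ 20  15  20  22  28  21  25  33  37  42  43  78 134 140 138 138]
 [ 55  56  55  64  67  65  70  74  78  87  92 120 143 141 143 139]
 [108 109 110 112 115 114 117 118 119 127 134 140 150 146 144 146]
 [140 140 142 141 141 143 140 142 138 140 140 136 137 137 137 136]
 [138 132 129 128 127 124 120 117 120 118 116 113 111 110 105  99]
 [104  92  88  87  79  81  72  74  72  74  76  72  71  70  66  68]]
```

Run:
```python
from h import *
np.set_printoptions(precision=4,suppress=True)
for n,uv,z in [("holder hinges",(187.5,147.7),.05),("copper",(223.8,148.4),.05),("brass",(259.7,148.2),.043),("steel",(296,145.2),.05)]: print(n,back("top",uv,z))
t=cv2.cvtColor(cv2.imread("pics/top1.png"),cv2.COLOR_BGR2HSV)
# steel & brass: ellipse of colour masks
for nm,(x0,y0,x1,y1),lo,hi in [("copper",(203,128,242,170),(0,110,60),(11,255,255)),("brass",(243,128,276,168),(14,150,140),(30,255,255))]:
    m=cv2.inRange(t[y0:y1,x0:x1],np.array(lo),np.array(hi));c=max(cv2.findContours(m,0,1)[0],key=cv2.contourArea)
    x,y,w,h=cv2.boundingRect(c);print(nm,x+x0,y+y0,w,h,back("top",(x0+x+w/2,y0+y+h/2),.05 if nm=="copper" else .043))
```

```text
holder hinges [0.603  0.1824]
copper [0.6008 0.0888]
brass [ 0.6031 -0.0031]
steel [ 0.6086 -0.096 ]
copper 207 132 32 32 [0.6019 0.0909]
brass 248 135 24 24 [ 0.6063 -0.0039]
```

The side crop shows the jar upright with its underside at (212,148), over the black holder whose flaps show at (170,185) and (235,175). All estimates put the holder's centre near (0.600, 0.181), so I shift 1.5 mm and push down.

drive_tool(
  increments=[
    [[0,0.06,0.3,0,0,0,0],[0,0,0.3,0,0,0,0],[0,0,0.2,0,0,0,0],[0,0,0.2,0,0,0,0],[0,0,0.2,0,0,0,0],[0,0,0.2,0,0,0,0],[0,0,0.2,0,0,0,0]],
  ],
)

```text
time_s: 18.65
tcp_pos: [0.6001, 0.1806, 0.1128]
orientation: [0.697, 0.718, 0.0, 0.0]
contact_force: [0.9, 0.0, 1.0]
grip_width: 0.0452
finger_force: 39.0
```

drive_tool(
  increments=[
    [[0,0,0.15,0,0,0,0],[0,0,0.15,0,0,0,0],[0,0,0.1,0,0,0,0],[0,0,0.1,0,0,0,0],[0,0,0.1,0,0,0,0],[0,0,0,0,0,0,0]],
  ],
)

```text
time_s: 19.25
tcp_pos: [0.5995, 0.1806, 0.0971]
orientation: [0.696, 0.718, -0.001, -0.001]
contact_force: [0.9, 0.1, -3.1]
grip_width: 0.0451
finger_force: 38.9
```

drive_tool(
  increments=[
    [[0,0,0.05,0,0,0,0],[0,0,0.05,0,0,0,0],[0,0,0,0,0,0,0],[0,0,0,0,0,0,0]],
  ],
)

```text
time_s: 19.65
tcp_pos: [0.5999, 0.1807, 0.0962]
orientation: [0.696, 0.718, 0.0, 0.0]
contact_force: [-1.1, -0.8, 6.3]
grip_width: 0.0453
finger_force: 38.9
```

drive_tool(
  increments=[
    [[0,0,0.06,0,0,0,0],[0,0,0,0,0,0,0],[0,0,0,0,0,0,0],[0,0,0,0,0,0,0]],
  ],
)

```text
time_s: 20.05
tcp_pos: [0.6001, 0.1807, 0.096]
orientation: [0.696, 0.718, 0.001, 0.001]
contact_force: [-4.3, -0.2, 15.7]
grip_width: 0.045
finger_force: 39.0
```

Run:
```python
from h import *
np.set_printoptions(precision=4,suppress=True)
ims=[]
for c,(x,y) in(("side",(255,168)),("top",(200,150))):
    im=get_image(c)[y-30:y+30,x-40:x+40]; ims.append(cv2.resize(cv2.cvtColor(im,cv2.COLOR_RGB2BGR),(400,300),interpolation=cv2.INTER_CUBIC))
cv2.imwrite("pics/jar3.png",np.hstack(ims)); s=observe();print(s["tcp_pos"],s["contact_force"])
```

```text
[0.6001 0.1807 0.096 ] [-3.5638 -0.9439 14.7619]
```

View pics/jar3.png

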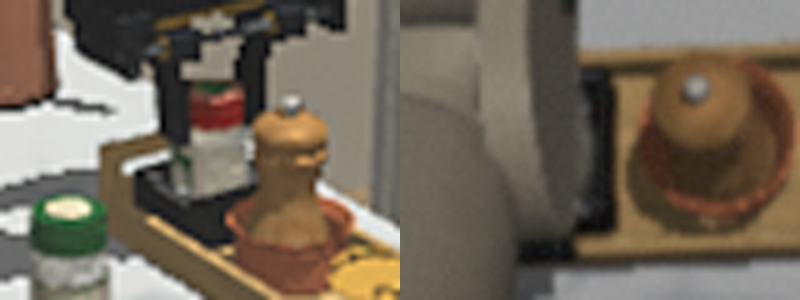

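The jar sits deep in the holder at (215,150), upright and still held. The force rose to 15 N with no further travel, so it is on the floor. Releasing.

drive_tool(
  increments=[
    [[0,0,-0.06,0,0,0,0],[0,0,0,0,0,0,0],[0,0,0,0,0,0,1],[0,0,0,0,0,0,1],[0,0,0,0,0,0,1],[0,0,0,0,0,0,1],[0,0,0,0,0,0,1],[0,0,-0.3,0,0,0,1],[0,0,-1,0,0,0,1],[0,0,-1,0,0,0,1],[0,0,-1,0,0,0,1],[0,0,-1,0,0,0,1]],
  ],
  force=20,
)

```text
time_s: 21.35
tcp_pos: [0.5998, 0.1806, 0.2047]
orientation: [0.696, 0.718, 0.0, 0.0]
contact_force: [0.2, 0.6, 0.4]
grip_width: 0.0882
finger_force: 0.0
```

drive_tool(
  increments=[
    [[-0.9,-0.65,0,0,0,0,1],[-0.9,-0.65,0,0,0,0,1],[-0.9,-0.65,0,0,0,0,1],[-0.9,-0.65,0,0,0,0,1],[-0.9,-0.65,0,0,0,0,1],[-0.9,-0.65,0,0,0,0,1],[-0.9,-0.65,0,0,0,0,1],[-0.9,-0.65,0,0,0,0,1],[-0.9,-0.65,0,0,0,0,1],[-0.9,-0.65,0,0,0,0,1],[-0.9,-0.65,0,0,0,0,1],[0,-0.06,0,0,0,0,1]],
  ],
)

```text
time_s: 22.55
tcp_pos: [0.4261, -0.0739, 0.2036]
orientation: [0.698, 0.717, -0.0, 0.0]
contact_force: [-0.0, -0.0, -0.7]
grip_width: 0.0883
finger_force: 0.0
```

drive_tool(
  increments=[
    [[0,0,1,0,0,0,1],[0,0,1,0,0,0,1],[0,0,1,0,0,0,1],[0,0,1,0,0,0,1],[0,0,1,0,0,0,1],[0,0,0.8,0,0,0,1],[0,0,0.6,0,0,0,1],[0,0,0.4,0,0,0,1],[0,0,0,0,0,0,1],[0,0,0,0,0,0,1]],
  ],
)

```text
time_s: 23.55
tcp_pos: [0.4275, -0.0721, 0.0335]
orientation: [0.696, 0.718, 0.0, 0.0]
contact_force: [0.2, 0.7, 0.7]
grip_width: 0.0877
finger_force: 0.0
```

Run:
```python
from h import *
np.set_printoptions(precision=4,suppress=True)
ims=[]
for c,(x,y) in(("side",(253,228)),("side",(250,170))):
    im=get_image(c)[y-30:y+30,x-40:x+40]; ims.append(cv2.resize(cv2.cvtColor(im,cv2.COLOR_RGB2BGR),(400,300),interpolation=cv2.INTER_CUBIC))
cv2.imwrite("pics/lt.png",np.hstack(ims)); s=observe();print(s["tcp_pos"])
print("tips",(proj("side",np.r_[s["tcp_pos"][:2],.0035])-[213,198])*5)
```

```text
[ 0.4275 -0.0723  0.0337]
tips [[201.5528 163.41  ]]
```

View pics/lt.png

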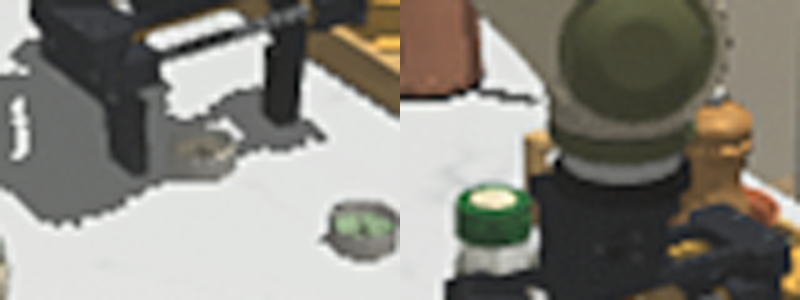

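The fingers, tips at (130,168) and (285,118), straddle the cream light at (203,155). The green light at (363,230) is clear. Descending and closing gently.

drive_tool(
  increments=[
    [[0,0,0.25,0,0,0,1],[0,0,0.2,0,0,0,1],[0,0,0.07,0,0,0,1],[0,0,0,0,0,0,1],[0,0,0,0,0,0,0],[0,0,0,0,0,0,0],[0,0,0,0,0,0,0],[0,0,0,0,0,0,0],[0,0,0,0,0,0,0],[0,0,0,0,0,0,0],[0,0,0,0,0,0,0],[0,0,0,0,0,0,0]],
  ],
  force=8,
)

```text
time_s: 24.85
tcp_pos: [0.4271, -0.0722, 0.02]
orientation: [0.697, 0.718, 0.0, 0.0]
contact_force: [-0.2, -0.7, -0.0]
grip_width: 0.037
finger_force: 8.0
```

drive_tool(
  increments=[
    [[0,0,0,0,0,0,0],[0,0,0,0,0,0,0],[0,0,0,0,0,0,0]],
  ],
)

```text
time_s: 25.15
tcp_pos: [0.4271, -0.0722, 0.02]
orientation: [0.697, 0.718, -0.0, -0.0]
contact_force: [-0.5, -0.8, -0.1]
grip_width: 0.0376
finger_force: 8.0
```

drive_tool(
  increments=[
    [[0,0,-0.4,0,0,0,0],[0,0,-1,0,0,0,0],[0,0,-1,0,0,0,0],[0,0,-1,0,0,0,0],[0,0,-0.6,0,0,0,0],[0.16,0.45,0,0,0,0,0],[0.35,1,0,0,0,0,0],[0.35,1,0,0,0,0,0],[0.35,1,0,0,0,0,0],[0.35,1,0,0,0,0,0],[0.35,1,0,0,0,0,0],[0.35,1,0,0,0,0,0]],
  ],
)

```text
time_s: 26.35
tcp_pos: [0.5878, -0.0098, 0.119]
orientation: [0.696, 0.718, -0.0, -0.001]
contact_force: [0.4, -0.3, -0.2]
grip_width: 0.0371
finger_force: 8.0
```

drive_tool(
  increments=[
    [[0.27,0.74,0,0,0,0,0],[0,0,0.4,0,0,0,0],[0,0,0.4,0,0,0,0],[0,0,0,0,0,0,0],[0,0,0,0,0,0,0]],
  ],
)

```text
time_s: 26.85
tcp_pos: [0.6041, -0.0039, 0.0995]
orientation: [0.697, 0.717, -0.0, -0.001]
contact_force: [-0.5, 0.8, 0.2]
grip_width: 0.0375
finger_force: 8.0
```

Run:
```python
from h import *
np.set_printoptions(precision=4,suppress=True)
ims=[]
for c,(x,y) in(("side",(292,190)),("top",(255,150))):
    im=get_image(c)[y-30:y+30,x-40:x+40]; ims.append(cv2.resize(cv2.cvtColor(im,cv2.COLOR_RGB2BGR),(400,300),interpolation=cv2.INTER_CUBIC))
cv2.imwrite("pics/lt2.png",np.hstack(ims)); s=observe();print(s["tcp_pos"])
print("light",(proj("side",np.r_[s["tcp_pos"][:2],s["tcp_pos"][2]-.02])-[252,160])*5,"seat",(proj("side",[.6047,-.0037,.043])-[252,160])*5)
```

```text
[ 0.6046 -0.0039  0.1003]
light [[192.1115 117.1399]] seat [[189.6225 172.0783]]
```

View pics/lt2.png

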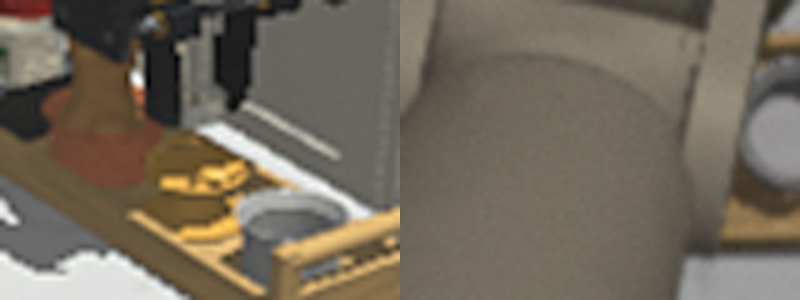

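The side crop shows the light level between the fingers at (205,112), above the brass seat at about (197,172), so it is centred. Lowering.

drive_tool(
  increments=[
    [[0,0,0.4,0,0,0,0],[0,0,0.4,0,0,0,0],[0,0,0.3,0,0,0,0],[0,0,0.2,0,0,0,0],[0,0,0.1,0,0,0,0],[0,0,0.05,0,0,0,0],[0,0,0,0,0,0,0],[0,0,0,0,0,0,0]],
  ],
)

```text
time_s: 27.75
tcp_pos: [0.605, -0.0036, 0.064]
orientation: [0.697, 0.718, 0.0, 0.0]
contact_force: [-0.2, -0.3, -0.2]
grip_width: 0.0373
finger_force: 8.0
```

drive_tool(
  increments=[
    [[0,0,0.04,0,0,0,0],[0,0,0.02,0,0,0,0],[0,0,0,0,0,0,0]],
  ],
)

```text
time_s: 28.05
tcp_pos: [0.6051, -0.0036, 0.063]
orientation: [0.696, 0.718, 0.0, 0.0]
contact_force: [-1.7, 0.2, 4.9]
grip_width: 0.0373
finger_force: 8.0
```

drive_tool(
  increments=[
    [[0,0,0,0,0,0,0.6],[0,0,0,0,0,0,0.7],[0,0,0,0,0,0,0.8],[0,0,0,0,0,0,0.8],[0,0,0,0,0,0,0.8],[0,0,-0.3,0,0,0,0.8],[0,0,-1,0,0,0,0.8],[0,0,-1,0,0,0,0.8],[0,0,-1,0,0,0,0.8],[0,0,-1,0,0,0,1],[0,0,-1,0,0,0,1]],
  ],
)

```text
time_s: 29.15
tcp_pos: [0.6047, -0.0036, 0.1965]
orientation: [0.697, 0.718, 0.0, 0.0]
contact_force: [-0.3, 0.3, -0.3]
grip_width: 0.0845
finger_force: 0.0
```

drive_tool(
  increments=[
    [[-1,-0.4,0,0,0,0,1],[-1,-0.4,0,0,0,0,1],[-1,-0.4,0,0,0,0,1],[-1,-0.4,0,0,0,0,1],[-1,-0.4,0,0,0,0,1],[-1,-0.4,0,0,0,0,1],[-1,-0.4,0,0,0,0,1],[-1,-0.4,0,0,0,0,1],[-1,-0.4,0,0,0,0,1],[-1,-0.4,0,0,0,0,1],[-1,-0.4,0,0,0,0,1],[-1,-0.4,0,0,0,0,1]],
  ],
  force=20,
)

```text
time_s: 30.35
tcp_pos: [0.4934, -0.308, 0.1954]
orientation: [0.697, 0.718, 0.0, 0.0]
contact_force: [0.2, 0.5, 0.8]
grip_width: 0.0879
finger_force: 0.0
```

drive_tool(
  increments=[
    [[-0.32,-0.08,0.5,0,0,0,1],[0,0,1,0,0,0,1],[0,0,1,0,0,0,1],[0,0,0.3,0,0,0,1],[0,0,0,0,0,0,1],[0,0,0,0,0,0,1]],
  ],
)

```text
time_s: 30.95
tcp_pos: [0.4926, -0.315, 0.1257]
orientation: [0.696, 0.718, 0.0, 0.001]
contact_force: [1.2, 0.0, 0.6]
grip_width: 0.0882
finger_force: 0.0
```

Run:
```python
from h import *
np.set_printoptions(precision=4,suppress=True)
ims=[]
for c,(x,y) in(("side",(330,245)),("side",(285,195))):
    im=get_image(c)[y-36:y+36,x-48:x+48]; ims.append(cv2.resize(cv2.cvtColor(im,cv2.COLOR_RGB2BGR),(400,300),interpolation=cv2.INTER_CUBIC))
cv2.imwrite("pics/sh.png",np.hstack(ims)); s=observe();print(s["tcp_pos"])
for z in(0,.08): print("axis",(proj("side",np.r_[s["tcp_pos"][:2],z])-[282,209])*4.167)
```

```text
[ 0.4926 -0.3152  0.1259]
axis [[190.3646 240.8056]]
axis [[200.8946 126.3814]]
```

View pics/sh.png

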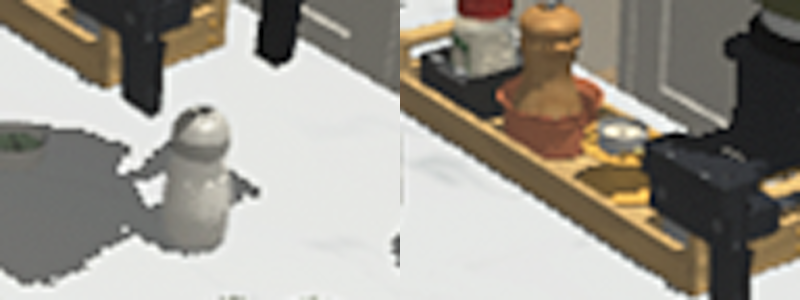

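The shaker stands at (193,243) to (203,130), within about 2 mm of the predicted tool axis. The cream light sits level in the brass dish at (622,135), and the mill and jar stand in place. Picking the shaker.

drive_tool(
  increments=[
    [[0,0,0.8,0,0,0,1],[0,0,0.8,0,0,0,1],[0,0,0.6,0,0,0,1],[0,0,0.27,0,0,0,1],[0,0,0,0,0,0,1],[0,0,0,0,0,0,0],[0,0,0,0,0,0,0],[0,0,0,0,0,0,0],[0,0,0,0,0,0,0],[0,0,0,0,0,0,0],[0,0,0,0,0,0,0],[0,0,0,0,0,0,0]],
  ],
)

```text
time_s: 32.25
tcp_pos: [0.4922, -0.3152, 0.0631]
orientation: [0.697, 0.718, 0.0, 0.0]
contact_force: [-0.3, -0.8, 0.1]
grip_width: 0.0362
finger_force: 19.7
```

drive_tool(
  increments=[
    [[0,0,0,0,0,0,0],[0,0,0,0,0,0,0],[0,0,0,0,0,0,0]],
  ],
)

```text
time_s: 32.55
tcp_pos: [0.4922, -0.3151, 0.0631]
orientation: [0.697, 0.718, 0.0, 0.0]
contact_force: [0.8, 0.0, 0.4]
grip_width: 0.036
finger_force: 19.8
```

drive_tool(
  increments=[
    [[0,0,-0.4,0,0,0,0],[0,0,-1,0,0,0,0],[0,0,-1,0,0,0,0],[0,0,-1,0,0,0,0],[0,0,-1,0,0,0,0],[0,0,-0.6,0,0,0,0]],
  ],
)

```text
time_s: 33.15
tcp_pos: [0.4922, -0.3152, 0.1906]
orientation: [0.696, 0.718, -0.0, 0.001]
contact_force: [1.3, 0.3, -2.3]
grip_width: 0.036
finger_force: 19.6
```

drive_tool(
  increments=[
    [[0.43,0.25,0,0,0,0,0],[0.86,0.49,0,0,0,0,0],[0.86,0.49,0,0,0,0,0],[0.86,0.49,0,0,0,0,0],[0.86,0.49,0,0,0,0,0],[0.86,0.49,0,0,0,0,0],[0.86,0.49,0,0,0,0,0],[0.86,0.49,0,0,0,0,0],[0.86,0.49,0,0,0,0,0],[0.86,0.49,0,0,0,0,0],[0.46,0.23,0,0,0,0,0],[0,0,0,0,0,0,0]],
  ],
)

```text
time_s: 34.35
tcp_pos: [0.608, -0.094, 0.1873]
orientation: [0.696, 0.718, -0.0, -0.001]
contact_force: [-0.4, -1.4, -0.5]
grip_width: 0.0363
finger_force: 19.6
```

drive_tool(
  increments=[
    [[0,0,0.7,0,0,0,0],[0,0,0.8,0,0,0,0],[0,0,0.7,0,0,0,0],[0,0,0.4,0,0,0,0],[0,0,0,0,0,0,0],[0,0,0,0,0,0,0]],
  ],
)

```text
time_s: 34.95
tcp_pos: [0.608, -0.0963, 0.1236]
orientation: [0.697, 0.717, 0.0, 0.0]
contact_force: [0.0, -0.6, -0.1]
grip_width: 0.0361
finger_force: 19.6
```

Run:
```python
from h import *
np.set_printoptions(precision=4,suppress=True)
ims=[]
for c,(x,y) in(("side",(308,200)),("top",(290,150))):
    im=get_image(c)[y-30:y+30,x-40:x+40]; ims.append(cv2.resize(cv2.cvtColor(im,cv2.COLOR_RGB2BGR),(400,300),interpolation=cv2.INTER_CUBIC))
cv2.imwrite("pics/sh2.png",np.hstack(ims)); s=observe();print(s["tcp_pos"])
p=s["tcp_pos"];print("bottom",(proj("side",np.r_[p[:2],p[2]-.063])-[268,170])*5,"rim",(proj("side",[.608,-.0958,.05])-[268,170])*5)
```

```text
[ 0.6082 -0.0961  0.124 ]
bottom [[210.1328 151.7184]] rim [[208.4206 168.3242]]
```

View pics/sh2.png

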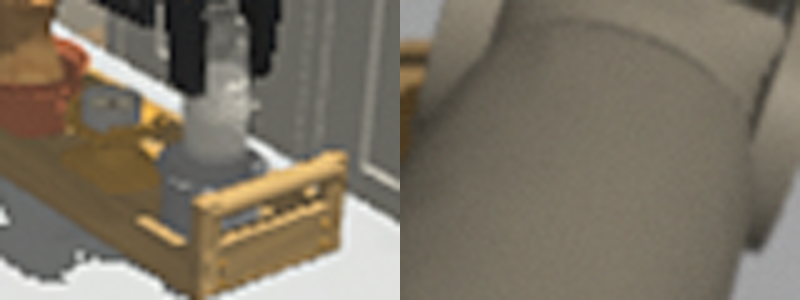

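The shaker's foot at (215,155) is centred over the steel rim, which spans 160 to 268 and so centres at 214. Lowering.

drive_tool(
  increments=[
    [[0,0,0.3,0,0,0,0],[0,0,0.4,0,0,0,0],[0,0,0.4,0,0,0,0],[0,0,0.3,0,0,0,0],[0,0,0.2,0,0,0,0],[0,0,0.15,0,0,0,0],[0,0,0.1,0,0,0,0],[0,0,0.05,0,0,0,0],[0,0,0,0,0,0,0],[0,0,0,0,0,0,0]],
  ],
)

```text
time_s: 36.05
tcp_pos: [0.608, -0.0959, 0.076]
orientation: [0.697, 0.718, 0.0, 0.0]
contact_force: [-0.6, 0.5, 2.6]
grip_width: 0.0359
finger_force: 19.8
```

drive_tool(
  increments=[
    [[0,0,0.04,0,0,0,0],[0,0,0,0,0,0,0]],
  ],
)

```text
time_s: 36.25
tcp_pos: [0.6081, -0.096, 0.0759]
orientation: [0.696, 0.718, 0.0, 0.001]
contact_force: [-2.5, -0.2, 10.3]
grip_width: 0.0361
finger_force: 20.2
```

Seated on the floor. Releasing and backing off.

drive_tool(
  increments=[
    [[0,0,-0.04,0,0,0,0.6],[0,0,0,0,0,0,0.8],[0,0,0,0,0,0,1],[0,0,0,0,0,0,1],[0,0,0,0,0,0,1],[0,0,-0.3,0,0,0,1],[0,0,-1,0,0,0,1],[0,0,-1,0,0,0,1],[0,0,-1,0,0,0,1],[0,0,-1,0,0,0,1],[0,0,-1,0,0,0,1]],
  ],
)

```text
time_s: 37.35
tcp_pos: [0.6077, -0.0958, 0.2097]
orientation: [0.697, 0.718, 0.0, 0.0]
contact_force: [-0.1, 0.3, 0.2]
grip_width: 0.0885
finger_force: 0.0
```

drive_tool(
  increments=[
    [[-1,-0.7,0,0,0,0,1],[-1,-0.7,0,0,0,0,1],[-1,-0.7,0,0,0,0,1],[-1,-0.7,0,0,0,0,1],[-1,-0.7,0,0,0,0,1],[-1,-0.7,0,0,0,0,1],[-1,-0.7,0,0,0,0,1],[-1,-0.7,0,0,0,0,1],[-1,-0.7,0,0,0,0,1],[0,0,0,0,0,0,1],[0,0,0,0,0,0,1]],
  ],
)

```text
time_s: 38.45
tcp_pos: [0.457, -0.3255, 0.2084]
orientation: [0.697, 0.717, 0.0, 0.0]
contact_force: [0.2, -0.0, -0.7]
grip_width: 0.0882
finger_force: 0.0
```

Run:
```python
from h import *
ims=[]
for c,(x0,y0,w,h) in(("side",(200,125,160,120)),("top",(165,120,160,120))):
    im=get_image(c)[y0:y0+h,x0:x0+w]; ims.append(cv2.resize(cv2.cvtColor(im,cv2.COLOR_RGB2BGR),(400,300),interpolation=cv2.INTER_CUBIC))
cv2.imwrite("pics/end.png",np.hstack(ims))
```

```text
(no output)
```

View pics/end.png

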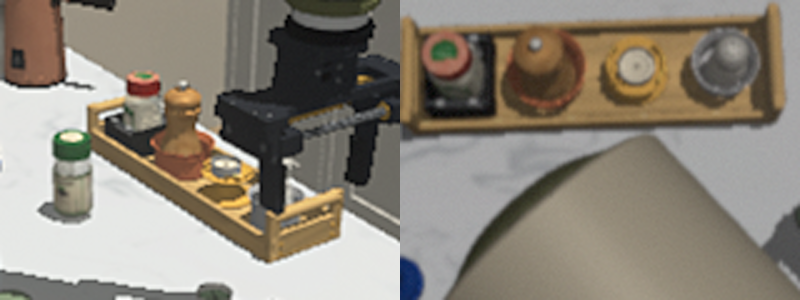

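All four are upright in their fittings. In the top half of the picture the jar is at (447,60), mill at (540,60), light at (635,65) and shaker at (732,52). The green jar still stands at (72,175) in the side view.

```bash
python3 -c "
from station import *
print(sign_off())"
```

```text
the job is handed in; nothing more can be done
None
```

The caddy is packed and handed in at about 38.5 s of the 131 s allowed: red-lidded jar pushed home in the holder while still held, pepper mill, cream tea light and salt shaker set upright in their places, and the green look-alikes not touched; sign-off gave no verdict.

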